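# Press a canister's plug lid home in the bench lid press

### The job

The sample canister on the drawn-out slide of the bench press has its plug lid only started in its mouth. Push the slide fully home so that the canister stands under the screw, then wind the star handle clockwise by its spokes until the lid is pressed fully home and bears firmly on its seat: you feel the handle stiffen, and from there do not force it further. Then back the handle off so that the foot no longer touches the lid, and leave the canister closed in the press.

Things in the scene. Friction and masses are not known exactly. Their poses are not given: they have to be found in the camera images.
- press: Grey C-frame bench lid press, fixed. Base 170 x 310 x 24 mm, one column at the rear, overhanging head; its brass nut's top is 198 mm above the bench. Origin: on the bench top, on the vertical screw axis. z up; +y is the way the slide draws out (to the robot's left); -x is the open front, toward the robot.
- slide (a joint): Travel of the aluminium slide in the press base, m: 0 = fully home on its end stop, canister under the screw; 0.11 = drawn out along the press's +y, as it starts. It rubs with about 2.5 N.
- slide_grip (a point): Centre of the outer (+y) face of the slide's turned-up end plate, 58 mm above the bench; push it toward the press's -y to send the slide home. The plate is 60 mm wide (along the press's x), 9 mm thick, from 35 to 77 mm above the bench. With the slide home it is 184 mm from the screw axis, outside the star handle's circle.
- screw: Steel screw with the star handle on top and a round rubber-faced pressure foot (41 mm across) below. Origin: on the screw axis at the height of the spokes, 250 mm above the bench when fully up. It sinks 4.8 mm per rad as the star is wound clockwise. The foot's setting below the spokes differs by up to 5 mm from time to time: where it meets the lid has to be felt.
- star (a joint): Turn of the star handle, rad: 0 = screw fully up, grows clockwise seen from above (lowers the foot); starts at 0.05 to 0.75. Stays where left. Push on a spoke 75 mm from the axis: free 1 N; driving the lid in 2.5 to 3 N; with the lid seated it climbs about 0.6 N per mm: 5 to 9 N is firm, 12 N too hard. Let go, it springs back slightly and the foot still bears lightly.
- spoke_end (a point): Centre of the black ball (25 mm) on one of the four level spokes, 104 mm from the screw axis; turns with the star. Spokes: steel bars 11 mm thick, 90 degrees apart, bare from 27 to 91 mm from the axis. The hub is 42 mm across and rises 21 mm above the spokes' centre lines. Nothing stands above the star; fingers may reach 25 mm below the spokes.
- canister: Plain steel sample canister, 54 mm across, 66 mm high, about 0.3 kg, loose, standing in the slide's ring-shaped nest (7 mm deep); it is not lifted. Origin: centre of its underside, z up. Two like canisters and a loose lid elsewhere on the bench have no part in the job.
- lid_top (a point): Centre of the top of the canister's plug lid, a flat aluminium disc 49 mm across. It starts 6 to 10 mm proud, that is 76 to 80 mm above the canister's underside; fully home it is 70 mm above it. It takes about 25 N to drive and stays where it is pushed.
There are look-alikes about, which are no part of the job. Leave any green look-alike of the canister alone.

How it is judged (in metres and radians):
On the way, in this order (a step that is already met when the one before it is completed fails the run):
1. the slide is pushed fully home with the canister upright in it (value of joint slide below 0.003 m and angle between canister's own z axis and vertical below 0.1 rad), for 0.2 s.
2. the lid is fully home and the screw's foot bears firmly on it (z of lid_top in the frame of canister below 0.0715 m and contact force between screw and canister above 50 N), for 0.05 s.
At the end, for the whole second after the job is handed in: The lid is home within 1.5 mm, the canister stands upright (within 0.1 rad) in the press within 6 mm of the screw axis, the slide is home within 4 mm, the star is at rest and the foot is off the lid (under 0.5 N) (z of lid_top in the frame of canister below 0.0715 m and contact force between screw and canister below 0.5 N and value of joint slide below 0.004 m and horizontal distance between canister and press below 0.006 m and angle between canister's own z axis and vertical below 0.1 rad and velocity of joint star between -0.05 and 0.05 rad/s); the robot touches nothing.
It fails at once if the lid is pressed too hard by the foot (contact force between screw and canister above 180 N).
It fails at once if the star handle is forced by the fingers (contact force between the fingers and screw above 25 N).
It also fails if it takes over 72 s, if anything falls off the work surface, if the arm or the gripper's body presses on something with over 40 N, if the wrist force passes 120 N, or if a joint passes its speed limit or range.

### The arm

A 6-joint arm with a two-finger parallel gripper is mounted at the origin on a cart in front of the work surface, level with it; the furniture and walls round the work are solid. World frame = base frame: x ahead of the robot, y to its left, z up, the work surface at z = 0. Lengths are in mm, angles in rad, forces in N, time in s.
With the tool pointing down it reaches from about 375 to 925 mm from the base axis. Payload 5.7 kg.
Tool frame: the origin (TCP) lies midway between the tips of the shut fingers; the grasp point (between the pads) lies 19 mm behind it (tcp_to_grasp is the distance from the TCP to the grasp point, in mm); z points along the fingers, y is the line along which they close (so a half turn about z gives the same grasp; the last joint's range is limited). The gripper opens to 88 mm and grips with 3 to 60 N. Pads are 20 mm wide; open, the fingers measure 115 mm over their backs; the gripper's body (75 mm by 178 mm) begins 61 mm behind the grasp point.
Start: joints at [-1.429, 0.359, 1.51, -0, 1.272, -0.115], TCP at [152.378, -580.296, 222.623] pointing down, gripper open.
Joint ranges: [-2.97, 2.97], [-1.01, 2.36], [0.21, 2.38], [-0.96, 4.11], [0.2, 2.71], [-2.98, 2.98]. Speed limits (rad/s): [2.39, 2.39, 3.14, 3.14, 3.14, 3.14].

### API

Orientations are given as a unit quaternion [w, x, y, z].
In Python, from plant import * gives the robot as it stands.
- The arm moves only by the tool step_arm, never from a script. Its arguments are lists of equal length, an entry for each row: "offset": the shift along the tool's x, y, z in mm, a list of three; "roll": the turn about the tool's z in degrees. A call has 1 to 8 rows; each row is the pose to reach, as a shift and turn from the pose commanded when the call began, along the tool's axes at that moment; what a row does not reach only later rows make up. A row lasts 1/10 s, in which the tool goes at most 50 mm and 8.59 degrees, less where a joint would pass 70% of its speed; a pose out of reach is approached as far as the arm can. A call with a gripper value outside its range is refused whole. "gripper" is the opening, from 0 (shut) to 1 (fully open), set as the call begins (left out, the last holds). The fingers move at their own pace and stop on an object; the grip force is fixed at half the most. Time passes only in rows, so rows that repeat a pose let the fingers close. It gives the time, the measured TCP pose, the force, the opening and the grip force at its end, in the units of the state.
- get_obs(): the state, without advancing time (a new reading comes with each control period).
- read_camera(name): name is "scene" or "top" or "wrist"; returns the picture (384x512x3 uint8, red, green, blue); there is no depth.
- camera_params(name): a dict with "fovy" (degrees; the focal length in pixels is half the picture's height over the tangent of half this angle, whatever the lens; pixels are square), "cx", "cy" (the principal point, pixels), "rvec" (rotation vector, rad) and "tvec" (3), from world to camera coordinates, as OpenCV has them; the wrist camera has in their place "tool_from_camera" (4x4, takes a point from camera to tool coordinates, whose origin is the TCP and whose axes are the flange's). Camera axes: x right, y down, z forward; pixel columns grow to the right and rows downward; lengths in mm; the calibration is good to about 2 mm. The wrist camera is an equidistant fisheye: a pixel r from the principal point sees the ray r / f radians off the axis. A picture is of the moment at which its call begins: read the wrist's pose just before it. camera_params takes no time and is no camera call.
- hand_in(): hands the job in; it is judged then, once.
Trained networks look in the newest picture that a camera, given by its name, has taken for a name from the list of things; names that differ only in an ending like _2 or _b are one class to them, and where a whole thing is asked for, a point or a joint stands for the part that bears it (a point fixed in the world has none). Each returns a list of dicts, best first, with "score" (0 to 1); they miss things now and then, are a little off and sometimes report something else, mostly with a low value. They report only what shows in the picture. A call takes as long as a camera call. They do not tell look-alikes from the thing itself.
- find_in(camera, label): "centre" ([column, row] in pixels, amid what is visible of it).
- place_of(camera, label): "centre" ([column, row] in pixels: a listed point, or the origin of a listed thing).
The state is a dict: "time": time; "joints": joint angles; "joint_velocities": joint speeds; "joint_efforts": joint torques, N m; "position": TCP position; "ee_rot": TCP orientation; "wrist_force": force on the tool from outside, world axes, zero at the start; "torque": the same for the moment, N m; "grip_width": finger opening in mm; "gripper_force": force on a finger pad.
Only numpy, scipy, OpenCV 4.12 (cv2) and the standard library are available. Lean on these libraries where they do the work, as an engineer would, in place of code of your own. Each camera call takes 0.05 s, during which the arm holds its last target. There are 200 camera calls.

## Working session

There is one attempt and no reset: what is moved stays moved. The work goes in short steps, Python scripts to look and compute and a tool call to move; the robot and the scene stay as the last step left them, time stands still between calls to the robot, and variables do not carry over. Pictures are saved under pics/ and viewed, at most 10 in all, crops included, and the job is handed in when it is done.

Besides the shell and the picture viewer there is one more tool, called after "Request:" as name(argument=value, ...) on one line, values as JSON. step_arm: Moves the arm, as the interface text tells. Its arguments: {"type":"object","properties":{"offset":{"type":"array"},"roll":{"type":"array"},"gripper":{"type":"number"}},"required":["offset","roll"]}

```bash
mkdir -p pics; ls
cat > h.py <<'E'
from plant import *
import numpy as np, cv2
def ray(cam,px):
    p=camera_params(cam); f=192/np.tan(np.radians(p["fovy"])/2)
    d=np.array([(px[0]-p["cx"])/f,(px[1]-p["cy"])/f,1.])
    R=cv2.Rodrigues(np.array(p["rvec"],float))[0]; t=np.array(p["tvec"],float).ravel()
    return -R.T@t, R.T@d
def atz(cam,px,z):
    o,d=ray(cam,px); return o+d*(z-o[2])/d[2]
def tri(p1,p2):
    o1,d1=ray("scene",p1);o2,d2=ray("top",p2)
    s=np.linalg.lstsq(np.stack([d1,-d2],1),o2-o1,rcond=None)[0]
    a=o1+s[0]*d1;b=o2+s[1]*d2
    return (a+b)/2,np.linalg.norm(a-b)
E
python3 - <<'E'
from h import *
a=read_camera("scene");b=read_camera("top")
cv2.imwrite("pics/s.png",a[:,:,::-1]);cv2.imwrite("pics/t.png",b[:,:,::-1])
o=get_obs();print(o)
for l in ["press","slide_grip","screw","spoke_end","canister","lid_top"]:
  for c in ["scene","top"]:
    print(l,c,[(np.round(r["centre"],1).tolist(),round(r["score"],2)) for r in place_of(c,l)[:5]])
E
```

```text
pics
{'time': 0.1, 'joints': array([-1.42911331e+00,  3.59415820e-01,  1.51130039e+00, -2.81137130e-05,
        1.27251082e+00, -1.15134202e-01]), 'joint_velocities': array([ 0.00104433, -0.00185677, -0.00199547, -0.00033083,  0.00135396,
        0.00014222]), 'joint_efforts': array([ 1.02951119e-03, -5.16354811e+01, -2.71406239e+01,  6.76742219e-02,
        2.76586879e-02, -4.03858212e-05]), 'position': array([ 152.27737646, -579.71868958,  221.91293408]), 'ee_rot': array([-8.16939491e-04,  9.91766075e-01,  1.28060081e-01, -2.42789572e-05]), 'wrist_force': array([ 0.43293359, -0.81351519, -0.22307014]), 'torque': array([ 0.03511395, -0.00594296, -0.00840511]), 'gripper_force': 0.0, 'grip_width': 87.68684502657315}
press scene [([272.3, 227.8], 0.77)]
press top [([301.7, 204.7], 0.81)]
slide_grip scene [([204.8, 288.1], 0.58), ([253.2, 242.5], 0.35)]
slide_grip top [([176.2, 206.3], 0.64)]
screw scene [([278.6, 142.8], 0.97)]
screw top [([313.9, 174.7], 0.6)]
spoke_end scene [([238.5, 126.5], 0.71)]
spoke_end top [([314.8, 123.4], 0.69)]
canister scene [([322.3, 261.5], 0.97), ([303.8, 287.9], 0.88), ([249.9, 241.6], 0.71), ([206.0, 207.7], 0.71)]
canister top [([260.9, 203.4], 0.91), ([255.4, 268.9], 0.78), ([285.0, 131.0], 0.63)]
lid_top scene [([315.9, 268.2], 0.79), ([326.5, 239.2], 0.72), ([209.6, 186.6], 0.68)]
lid_top top [([295.6, 269.5], 0.91), ([291.1, 119.9], 0.86), ([258.2, 195.8], 0.72), ([255.9, 269.8], 0.69)]
```

Run:
```python
from h import *
print("press",tri([272.3,227.8],[301.7,204.7]),atz("top",[301.7,204.7],0))
print("screw",tri([278.6,142.8],[313.9,174.7]),atz("top",[313.9,174.7],250),atz("scene",[278.6,142.8],250))
print("grip",tri([204.8,288.1],[176.2,206.3]),atz("top",[176.2,206.3],58),atz("scene",[204.8,288.1],58))
print("can",tri([249.9,241.6],[260.9,203.4]))
print("cantop",atz("top",[260.9,203.4],20))
print("spoke top",atz("top",[314.8,123.4],250),atz("scene",[238.5,126.5],250))
a=cv2.imread("pics/s.png");b=cv2.imread("pics/t.png")
cv2.imwrite("pics/t2.png",cv2.resize(b[70:330,110:440],None,fx=2.3,fy=2.3,interpolation=2))
```

```text
press (array([561.11100285, -86.97790756,   6.41687026]), np.float64(8.833638153428957)) [558.28662983 -89.72085223   0.        ]
screw (array([568.80750477, -85.68906014, 254.00256222]), np.float64(8.418678143101157)) [573.64330524 -84.36833204 250.        ] [568.37763588 -92.58646013 250.        ]
grip (array([528.57975116, 208.2990036 ,  60.21197455]), np.float64(4.747716828590682)) [531.00871299 210.00308249  58.        ] [527.65035448 206.07709998  58.        ]
can (array([555.12147938,  14.2496192 ,  33.45223324]), np.float64(8.94461602469723))
cantop [553.48109166  11.95801091  20.        ]
spoke top [677.03822946 -84.54706491 250.        ] [685.66919536 -94.34741874 250.        ]
```

View pics/s.png

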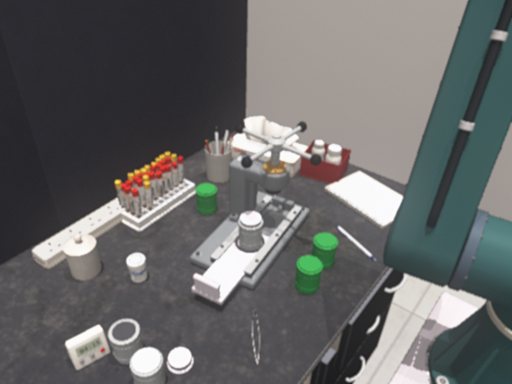

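View pics/t2.png

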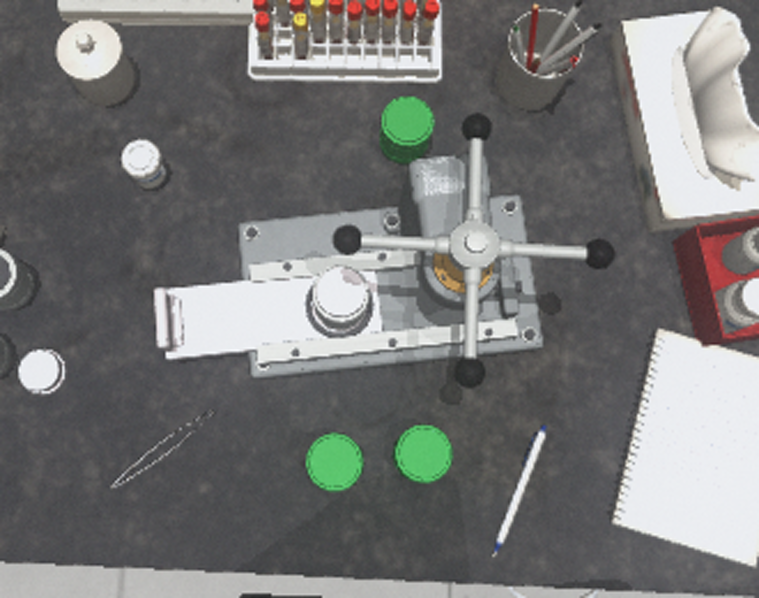

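The scene picture shows the press with its slide drawn out to the lower left (end plate about 205,290) and the canister at (250,235). In the top crop, the star hub is at (475,243) and the balls are at (477,127), (348,240), (600,253) and (470,371). The other canisters are green look-alikes.

Run:
```python
from h import *
b=cv2.imread("pics/t.png")
P=[]
for p in [(477,127),(348,240),(600,253),(470,371)]:
    u=int(p[0]/2.3+110);v=int(p[1]/2.3+70)
    w=b[v-9:v+10,u-9:u+10].max(2)<45
    yy,xx=np.nonzero(w);c=(xx.mean()+u-9,yy.mean()+v-9)
    q=atz("top",c,248);P.append(q);print(np.round(c,1),w.sum(),np.round(q,1))
P=np.array(P);c=P.mean(0);print("axis",c,[ (round(float(np.hypot(*(p-c)[:2])),1),round(float(np.degrees(np.arctan2(*(p-c)[1::-1]))),1)) for p in P])
# base edges / slide plate top corners, from crop
for n,p,z in [("base fl",(253,375),24),("base fr",(542,346),24),("plate topL",(157,290),77),("plate botL",(168,357),77),("base bl",(240,224),24),("base br",(520,196),24)]:
    print(n,np.round(atz("top",(p[0]/2.3+110,p[1]/2.3+70),z),1))
```

```text
[317.4 127.8] 12 [668.9 -90.1 248. ]
[nan nan] 0 [nan nan nan]
[368.5 183.5] 19 [ 561.6 -188.7  248. ]
[316.3 236.3] 3 [457.  -90.9 248. ]
axis [nan nan nan] [(nan, nan), (nan, nan), (nan, nan), (nan, nan)]
base fl [476.5 106.7  24. ]
base fr [ 520.5 -193.8   24. ]
plate topL [552.  203.5  77. ]
plate botL [485.4 187.   77. ]
base bl [637.8 130.8  24. ]
base br [ 683.  -170.1   24. ]<stdin>:7: RuntimeWarning: Mean of empty slice.
  ret = ret.dtype.type(ret / rcount)
```

Run:
```python
from h import *
b=cv2.imread("pics/t.png")
P=[]
for p in [(477,127),(348,240),(600,253),(470,371)]:
    u=int(p[0]/2.3+110);v=int(p[1]/2.3+70)
    w=b[v-10:v+11,u-10:u+11].max(2)<62
    n,l,st,ct=cv2.connectedComponentsWithStats(w.astype(np.uint8))
    k=1+np.argmax(st[1:,4]);c=ct[k]+[u-10,v-10]
    q=atz("top",c,248);P.append(q);print(np.round(c,1),st[k],np.round(q,1),np.round(atz("top",(p[0]/2.3+110,p[1]/2.3+70),248),1))
P=np.array([atz("top",(p[0]/2.3+110,p[1]/2.3+70),248) for p in [(477,127),(348,240),(600,253),(470,371)]])
c=P.mean(0);print("axis",c,[ (round(float(np.hypot(*(p-c)[:2])),1),round(float(np.degrees(np.arctan2(*(p-c)[1::-1]))),1)) for p in P])
o=get_obs();from scipy.spatial.transform import Rotation as R
q=o["ee_rot"];Rm=R.from_quat([*q[1:],q[0]]).as_matrix();print(Rm)
print(Rm.T@(np.array([522,235,330])-o["position"]))
```

```text
[316.8 124.8] [  4   4  13  12 114] [675.2 -88.8 248. ] [674.3 -90.  248. ]
[262.1 172.2] [ 5  5 11 10 35] [574.5  14.3 248. ] [570.2  15.7 248. ]
[370.4 180.1] [  5   4  12  13 126] [ 568.6 -192.4  248. ] [ 568.7 -193.3  248. ]
[313.3 231.7] [  2   5  15  13 144] [465.3 -85.2 248. ] [466.1 -87.1 248. ]
axis [569.84575376 -88.66586558 248.        ] [(104.4, -0.7), (104.4, 89.8), (104.6, -90.6), (103.7, 179.2)]
[[ 9.67208505e-01  2.53983675e-01 -1.22986346e-05]
 [ 2.53983675e-01 -9.67208504e-01  4.97947515e-05]
 [ 7.51709965e-07 -5.12855596e-05 -9.99999999e-01]]
[ 564.57600057 -694.7008016  -107.31493641]
```

Request:
step_arm(offset=[[39,-26,-17],[78,-52,-35],[117,-78,-52],[156,-104,-69],[194,-130,-86],[233,-156,-104],[272,-182,-121],[311,-208,-138]], roll=[-8.5,-17,-25.5,-34,-42.5,-51,-59.5,-68], gripper=0)

```text
time: 1.5
position: [401.3, -298.5, 361.7]
ee_rot: [0.0, 0.749, 0.663, 0.0]
wrist_force: [0.9, 0.1, -0.6]
grip_width: 27.3
gripper_force: 0.0
```

Request:
step_arm(offset=[[49,5,0],[98,10,0],[146,15,0],[195,20,0],[244,25,0],[293,29,0],[342,34,0],[390,39,0]], roll=[-2,-4,-6,-8,-10,-12,-14,-15.3])

```text
time: 2.3
position: [488.5, 83.9, 361.0]
ee_rot: [0.0, 0.655, 0.755, 0.0]
wrist_force: [0.9, -0.6, -0.2]
grip_width: 0.7
gripper_force: 0.0
```

Request:
step_arm(offset=[[48,19,0],[96,38,0],[143,56,0],[143,56,50],[143,56,100],[143,56,150],[143,56,200],[143,56,250]], roll=[0,0,0,0,0,0,0,0])

```text
time: 3.1
position: [524.0, 231.4, 109.4]
ee_rot: [0.0, 0.656, 0.755, 0.001]
wrist_force: [1.1, 0.0, -0.2]
grip_width: 0.4
gripper_force: 0.0
```

Request:
step_arm(offset=[[0,0,40],[0,0,60],[-8,0,60],[-16,0,60]], roll=[0,0,0,0])

```text
time: 3.5
position: [526.2, 215.2, 51.0]
ee_rot: [-0.0, 0.656, 0.755, -0.0]
wrist_force: [0.1, 1.7, -1.1]
grip_width: 0.5
gripper_force: 0.7
```

Run:
```python
from h import *
o=get_obs();print(o["position"],o["wrist_force"])
a=read_camera("scene");b=read_camera("top")
cv2.imwrite("pics/a2.png",np.hstack([cv2.resize(b[130:270,130:270],None,fx=2.8,fy=2.8),cv2.resize(a[200:340,150:290],None,fx=2.8,fy=2.8)])[:,:,::-1])
```

```text
[526.15162129 215.22446151  50.95883216] [ 0.06939644  1.65329136 -1.14800292]
```

View pics/a2.png

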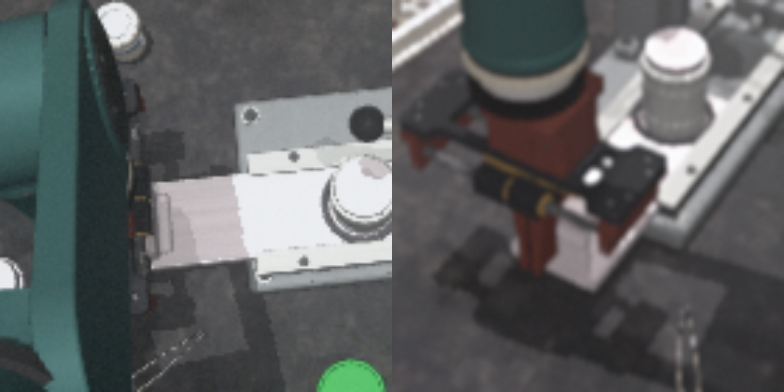

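Request:
step_arm(offset=[[-5,0,0],[-14,0,0],[-26,0,0],[-38,0,0],[-50,0,0],[-62,0,0],[-74,0,0],[-84,0,0]], roll=[0,0,0,0,0,0,0,0])

```text
time: 4.4
position: [538.2, 130.9, 50.8]
ee_rot: [0.0, 0.656, 0.755, 0.0]
wrist_force: [0.2, 3.7, 1.2]
grip_width: 0.1
gripper_force: 1.5
```

Request:
step_arm(offset=[[-7,0,0],[-12,0,0],[-16,0,0],[-20,0,0]], roll=[0,0,0,0])

```text
time: 4.8
position: [540.7, 112.3, 50.7]
ee_rot: [-0.0, 0.656, 0.755, 0.0]
wrist_force: [1.6, 3.6, -0.1]
grip_width: 0.4
gripper_force: 1.4
```

Request:
step_arm(offset=[[-2,0,0],[-4,0,0],[-6,0,0],[-7,0,0]], roll=[0,0,0,0])

```text
time: 5.2
position: [541.2, 108.8, 50.8]
ee_rot: [-0.002, 0.657, 0.754, 0.002]
wrist_force: [0.5, 20.8, 0.2]
grip_width: 0.3
gripper_force: 10.4
```

Request:
step_arm(offset=[[-1,0,0],[-2,0,0]], roll=[0,0])

```text
time: 5.4
position: [541.2, 108.7, 50.8]
ee_rot: [-0.003, 0.657, 0.754, 0.003]
wrist_force: [-0.5, 29.3, 0.3]
grip_width: 0.3
gripper_force: 14.5
```

Request:
step_arm(offset=[[15,0,0],[20,0,-20],[20,0,-70],[20,0,-120],[20,0,-170],[20,0,-220],[20,0,-262]], roll=[0,0,0,0,0,0,0])

```text
time: 6.1
position: [538.4, 122.8, 315.4]
ee_rot: [0.0, 0.656, 0.755, -0.0]
wrist_force: [0.5, -0.8, -0.5]
grip_width: 0.3
gripper_force: 0.0
```

Run:
```python
from h import *
o=get_obs();print(o["position"],o["wrist_force"])
a=read_camera("scene");b=read_camera("top")
cv2.imwrite("pics/a3.png",np.hstack([cv2.resize(b[100:260,170:390],None,fx=1.8,fy=1.8),cv2.resize(a[110:270,150:370],None,fx=1.8,fy=1.8)])[:,:,::-1])
for l in ["slide_grip","screw","canister","lid_top"]:
  for c in ["scene","top"]:
    print(l,c,[(np.round(r["centre"],1).tolist(),round(r["score"],2)) for r in place_of(c,l)[:5]])
```

```text
[538.35471175 122.76633729 315.37335789] [ 0.45225948 -0.81172427 -0.54860824]
slide_grip scene [([230.9, 257.4], 0.58)]
slide_grip top [([224.4, 205.3], 0.91)]
screw scene [([278.3, 143.1], 0.86)]
screw top [([318.0, 179.1], 0.73), ([223.3, 205.8], 0.43), ([315.2, 123.9], 0.31)]
canister scene [([322.2, 261.7], 0.8), ([273.8, 215.4], 0.76), ([206.6, 209.8], 0.73)]
canister top [([291.6, 267.4], 0.83), ([283.4, 133.6], 0.71), ([305.2, 198.8], 0.44), ([316.6, 122.8], 0.16)]
lid_top scene [([312.3, 265.8], 0.65), ([275.0, 190.5], 0.56), ([204.4, 186.3], 0.56), ([324.8, 240.5], 0.51)]
lid_top top [([293.8, 269.1], 0.93), ([255.8, 269.3], 0.92), ([290.0, 120.9], 0.79)]
```

View pics/a3.png

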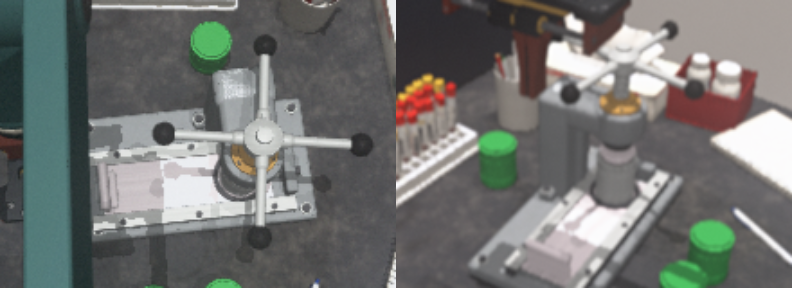

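The slide is home, and the canister stands under the screw at about (617,185) in the picture. Next I enter the front-left gap of the star.

Request:
step_arm(offset=[[-40,-10,0],[-80,-20,0],[-120,-31,0],[-158,-41,0],[-158,-41,20],[-158,-41,45],[-158,-41,65],[-158,-41,79]], roll=[0,0,0,0,0,0,0,0])

```text
time: 7.4
position: [519.3, -39.0, 231.5]
ee_rot: [-0.002, 0.656, 0.755, -0.001]
wrist_force: [0.3, -0.4, 0.1]
grip_width: 0.7
gripper_force: 0.0
```

```bash
cat >> h.py <<'E'
AX=np.array([570.,-88.5]);Y=np.radians(98.1)
TX=np.array([np.cos(Y),np.sin(Y)]);TY=np.array([np.sin(Y),-np.cos(Y)])
def arc(a0,da,n,z=True,r=72):
    p=lambda a:AX+r*np.array([np.cos(np.radians(a)),np.sin(np.radians(a))])
    out=[]
    for k in range(1,n+1):
        d=p(a0-da*k)-p(a0)
        out.append([round(d@TX),round(d@TY),round(4.8*np.radians(da*k),1) if z else 0])
    return out
def st(F):
    o=get_obs();p=o["position"][:2]-AX;a=np.arctan2(p[1],p[0])
    f=o["wrist_force"];t=np.array([-np.sin(a),np.cos(a)])
    return round(np.hypot(*p),1),round(np.degrees(a),1),"tangential",round(f[:2]@t,2),"radial",round(f[:2]@(p/np.hypot(*p)),2)
E
python3 - <<'E'
from h import *
print(st(0))
a=135.5
print("call1",a,arc(a,7.5,8,False)); a-=60
for i in range(9):
    print("call",i,a,arc(a,8,8)); a-=64
E
```

```text
(np.float64(70.9), np.float64(135.7), 'tangential', np.float64(0.05), 'radial', np.float64(-0.51))
call1 135.5 [[5, 8, 0], [9, 16, 0], [12, 25, 0], [14, 34, 0], [15, 44, 0], [14, 53, 0], [12, 62, 0], [9, 71, 0]]
call 0 75.5 [[-4, 9, np.float64(0.7)], [-10, 17, np.float64(1.3)], [-17, 25, np.float64(2.0)], [-25, 31, np.float64(2.7)], [-33, 36, np.float64(3.4)], [-43, 40, np.float64(4.0)], [-52, 43, np.float64(4.7)], [-62, 44, np.float64(5.4)]]
call 1 11.5 [[-10, 0, np.float64(0.7)], [-20, -2, np.float64(1.3)], [-30, -4, np.float64(2.0)], [-39, -9, np.float64(2.7)], [-47, -14, np.float64(3.4)], [-55, -21, np.float64(4.0)], [-61, -28, np.float64(4.7)], [-67, -37, np.float64(5.4)]]
call 2 -52.5 [[-4, -9, np.float64(0.7)], [-7, -19, np.float64(1.3)], [-9, -29, np.float64(2.0)], [-9, -39, np.float64(2.7)], [-8, -49, np.float64(3.4)], [-6, -58, np.float64(4.0)], [-2, -68, np.float64(4.7)], [3, -76, np.float64(5.4)]]
call 3 -116.5 [[6, -8, np.float64(0.7)], [14, -15, np.float64(1.3)], [22, -21, np.float64(2.0)], [31, -25, np.float64(2.7)], [40, -29, np.float64(3.4)], [50, -31, np.float64(4.0
[... 534 characters left out ...]
-8, 6, np.float64(0.7)], [-16, 12, np.float64(1.3)], [-26, 16, np.float64(2.0)], [-35, 18, np.float64(2.7)], [-45, 20, np.float64(3.4)], [-55, 19, np.float64(4.0)], [-65, 18, np.float64(4.7)], [-75, 15, np.float64(5.4)]]
call 7 -372.5 [[-9, -4, np.float64(0.7)], [-18, -10, np.float64(1.3)], [-25, -16, np.float64(2.0)], [-32, -24, np.float64(2.7)], [-37, -32, np.float64(3.4)], [-42, -41, np.float64(4.0)], [-45, -51, np.float64(4.7)], [-46, -61, np.float64(5.4)]]
call 8 -436.5 [[0, -10, np.float64(0.7)], [1, -20, np.float64(1.3)], [3, -30, np.float64(2.0)], [7, -39, np.float64(2.7)], [12, -48, np.float64(3.4)], [19, -56, np.float64(4.0)], [26, -62, np.float64(4.7)], [34, -68, np.float64(5.4)]]
```

Request:
step_arm(offset=[[5,8,0],[9,16,0],[12,25,0],[14,34,0],[15,44,0],[14,53,0],[12,62,0],[9,71,0]], roll=[0,0,0,0,0,0,0,0])

```text
time: 8.2
position: [590.4, -20.2, 233.8]
ee_rot: [-0.0, 0.656, 0.755, -0.0]
wrist_force: [-0.3, -0.5, -0.1]
grip_width: 0.9
gripper_force: 0.3
```

```bash
python3 -c "
from h import *
print(st(0),get_obs()['position'])"
```

```text
(np.float64(71.3), np.float64(73.4), 'tangential', np.float64(0.1), 'radial', np.float64(-0.59)) [590.42964306 -20.18497738 233.78694091]
```

Request:
step_arm(offset=[[-4,9,0.7],[-10,17,1.3],[-17,25,2],[-25,31,2.7],[-33,36,3.4],[-43,40,4],[-52,43,4.7],[-62,44,5.4]], roll=[0,0,0,0,0,0,0,0])

```text
time: 9.0
position: [642.2, -76.1, 228.3]
ee_rot: [-0.0, 0.656, 0.755, 0.0]
wrist_force: [-0.7, 0.4, -0.2]
grip_width: 0.8
gripper_force: 0.3
```

```bash
python3 -c "
from h import *
print(st(0),get_obs()['position'])
a=read_camera('scene');b=read_camera('top')
cv2.imwrite('pics/a4.png',np.hstack([cv2.resize(b[100:260,230:390],None,fx=2.4,fy=2.4),cv2.resize(a[110:270,200:360],None,fx=2.4,fy=2.4)])[:,:,::-1])"
```

```text
(np.float64(73.3), np.float64(9.7), 'tangential', np.float64(0.56), 'radial', np.float64(-0.65)) [642.21468894 -76.1060055  228.29810917]
```

View pics/a4.png

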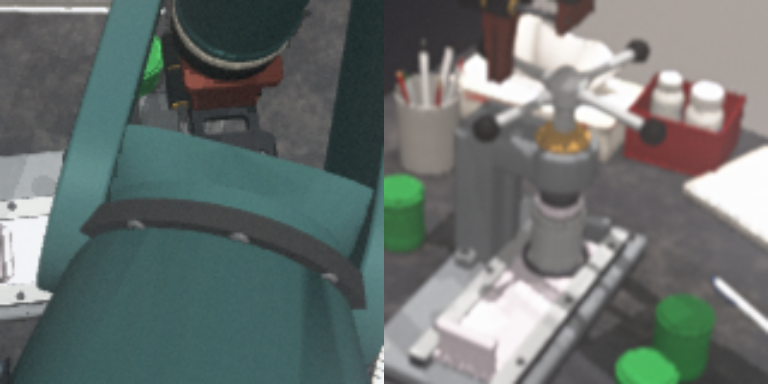

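The star has turned with the fingers. The foot, at about (562,195), is just above the lid at about (560,210).

Request:
step_arm(offset=[[-10,0,0.7],[-20,-2,1.3],[-30,-4,2],[-39,-9,2.7],[-47,-14,3.4],[-55,-21,4],[-61,-28,4.7],[-67,-37,5.4]], roll=[0,0,0,0,0,0,0,0])

```text
time: 9.9
position: [614.3, -147.2, 223.0]
ee_rot: [0.0, 0.656, 0.755, 0.0]
wrist_force: [0.7, 2.0, 0.6]
grip_width: 0.3
gripper_force: 0.9
```

```bash
python3 -c "
from h import *
print(st(0),get_obs()['position'],get_obs()['gripper_force'])"
```

```text
(np.float64(73.5), np.float64(-53.0), 'tangential', np.float64(1.78), 'radial', np.float64(-1.13)) [ 614.26159663 -147.19069086  223.01700941] 0.9334506466984749
```

Request:
step_arm(offset=[[-2,-5,0.4],[-4,-9,0.7]], roll=[0,0])

```text
time: 10.1
position: [605.8, -152.3, 222.4]
ee_rot: [0.0, 0.656, 0.755, 0.0]
wrist_force: [1.2, 2.5, -0.3]
grip_width: 0.4
gripper_force: 0.8
```

```bash
python3 -c "
from h import *
print(st(0),get_obs()['position'],get_obs()['gripper_force'])
a=-60.5
for i in range(20): print(a,arc(a,4,3)); a-=12
"
```

```text
(np.float64(73.2), np.float64(-60.7), 'tangential', np.float64(2.31), 'radial', np.float64(-1.57)) [ 605.79455795 -152.32522587  222.43289176] 0.8337334357202053
-60.5 [[-2, -5, np.float64(0.3)], [-3, -10, np.float64(0.7)], [-4, -15, np.float64(1.0)]]
-72.5 [[-1, -5, np.float64(0.3)], [-1, -10, np.float64(0.7)], [-1, -15, np.float64(1.0)]]
-84.5 [[0, -5, np.float64(0.3)], [1, -10, np.float64(0.7)], [2, -15, np.float64(1.0)]]
-96.5 [[1, -5, np.float64(0.3)], [3, -10, np.float64(0.7)], [5, -14, np.float64(1.0)]]
-108.5 [[2, -4, np.float64(0.3)], [5, -9, np.float64(0.7)], [8, -13, np.float64(1.0)]]
-120.5 [[3, -4, np.float64(0.3)], [7, -7, np.float64(0.7)], [11, -11, np.float64(1.0)]]
-132.5 [[4, -3, np.float64(0.3)], [8, -6, np.float64(0.7)], [13, -8, np.float64(1.0)]]
-144.5 [[5, -2, np.float64(0.3)], [9, -4, np.float64(0.7)], [14, -5, np.float64(1.0)]]
-156.5 [[5, -1, np.float64(0.3)], [10, -2, np.float64(0.7)], [15, -2, np.float64(1.0)]]
-168.5 [[5, 0, np.float64(0.3)], [10, 0, np.float64(0.7)], [15, 1, np.float64(1.0)]]
-180.5 [[5, 1, np.float64(0.3)], [10, 2, np.float64(0.7)], [15, 4, np.float64(1.0)]]
-192.5 [[5, 2, np.float64(0.3)], [9, 4, np.float64(0.7)], [13, 7, np.float64(1.0)]]
-204.5 [[4, 3, np.float64(0.3)], [8, 6, np.float64(0.7)], [12, 9, np.float64(1.0)]]
-216.5 [[3, 4, np.float64(0.3)], [7, 8, np.float64(0.7)], [10, 12, np.float64(1.0)]]
-228.5 [[3, 4, np.float64(0.3)], [5, 9, np.float64(0.7)], [7, 13, np.float64(1.0)]]
-240.5 [[2, 5, np.float64(0.3)], [3, 10, np.float64(0.7)], [4, 15, np.float64(1.0)]]
-252.5 [[1, 5, np.float64(0.3)], [1, 10, np.float64(0.7)], [1, 15, np.float64(1.0)]]
-264.5 [[0, 5, np.float64(0.3)], [-1, 10, np.float64(0.7)], [-2, 15, np.float64(1.0)]]
-276.5 [[-1, 5, np.float64(0.3)], [-3, 10, np.float64(0.7)], [-5, 14, np.float64(1.0)]]
-288.5 [[-2, 4, np.float64(0.3)], [-5, 9, np.float64(0.7)], [-8, 13, np.float64(1.0)]]
```

Request:
step_arm(offset=[[-2,-5,0.3],[-3,-10,0.7]], roll=[0,0])

```text
time: 10.3
position: [596.7, -156.6, 221.7]
ee_rot: [0.0, 0.656, 0.755, 0.0]
wrist_force: [0.6, 1.2, 0.7]
grip_width: -0.0
gripper_force: 0.9
```

```bash
python3 -c "
from h import *
print(st(0),get_obs()['position'],get_obs()['gripper_force'])
a=read_camera('scene')
cv2.imwrite('pics/a5.png',cv2.resize(a[140:240,230:330],None,fx=5,fy=5,interpolation=2)[:,:,::-1])"
```

```text
(np.float64(73.1), np.float64(-68.6), 'tangential', np.float64(1.0), 'radial', np.float64(-0.87)) [ 596.68794599 -156.58920251  221.71441081] 0.8655657805502415
```

View pics/a5.png

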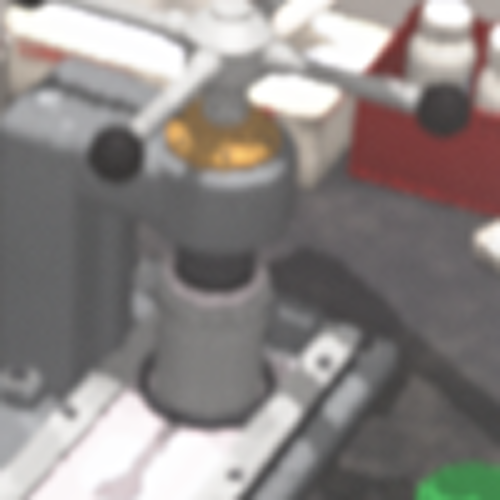

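The foot now seems to be at the lid, about (215,280) in the picture. The force readings are noisy, so I'll average several per step.

Request:
step_arm(offset=[[-1,-5,0.3],[-1,-10,0.7]], roll=[0,0])

```text
time: 10.55
position: [587.1, -158.9, 221.0]
ee_rot: [0.0, 0.656, 0.755, 0.0]
wrist_force: [1.6, 1.4, 0.5]
grip_width: 0.4
gripper_force: 1.1
```

```bash
cat >> h.py <<'E'
def avg(n=5):
    F=[];G=[]
    for i in range(n):
        o=get_obs();F.append(o["wrist_force"]);G.append(o["gripper_force"]);read_camera("wrist")
    p=o["position"][:2]-AX;a=np.arctan2(p[1],p[0]);f=np.mean(F,0)[:2]
    print("r %.1f ang %.1f tang %.2f rad %.2f grip %.2f z %.1f t %.1f"%(np.hypot(*p),np.degrees(a),f@[-np.sin(a),np.cos(a)],f@p/np.hypot(*p),np.mean(G),o["position"][2],o["time"]),np.round(np.std(F,0),2))
E
python3 -c "
from h import *
avg()"
```

```text
r 72.5 ang -76.9 tang 0.62 rad -0.27 grip 0.42 z 220.8 t 10.8 [0.54 0.92 0.25]
```

Request:
step_arm(offset=[[0,-5,0.3],[0,-10,0.7],[1,-15,1]], roll=[0,0,0])

```text
time: 11.1
position: [571.9, -159.9, 219.8]
ee_rot: [0.0, 0.656, 0.755, 0.0]
wrist_force: [3.1, 0.6, -0.4]
grip_width: 0.4
gripper_force: 1.1
```

```bash
python3 -c "
from h import *
print(st(0),get_obs()['gripper_force'])"
```

```text
(np.float64(71.5), np.float64(-88.5), 'tangential', np.float64(3.1), 'radial', np.float64(-0.56)) 1.1205409839749336
```

Request:
step_arm(offset=[[0,-5,0.3],[1,-10,0.7],[3,-15,1]], roll=[0,0,0])

```text
time: 11.4
position: [556.4, -159.2, 219.0]
ee_rot: [0.0, 0.656, 0.755, 0.0]
wrist_force: [2.2, 1.5, -0.6]
grip_width: 0.4
gripper_force: 1.1
```

Request:
step_arm(offset=[[1,-5,0.3],[3,-10,0.7]], roll=[0,0])

```text
time: 11.6
position: [546.1, -157.6, 218.3]
ee_rot: [0.0, 0.656, 0.755, 0.0]
wrist_force: [2.9, 0.3, -0.4]
grip_width: 0.5
gripper_force: 1.0
```

Request:
step_arm(offset=[[2,-4,0.3],[5,-9,0.7],[8,-13,1]], roll=[0,0,0])

```text
time: 11.9
position: [532.6, -151.4, 217.4]
ee_rot: [0.001, 0.656, 0.755, 0.0]
wrist_force: [5.4, -0.8, -0.4]
grip_width: 0.7
gripper_force: 2.2
```

Request:
step_arm(offset=[[1,-1,0.1],[2,-2,0.2]], roll=[0,0])

```text
time: 12.1
position: [531.1, -150.2, 217.4]
ee_rot: [0.001, 0.656, 0.755, 0.0]
wrist_force: [5.2, -1.9, -2.5]
grip_width: 0.9
gripper_force: 2.6
```

Request:
step_arm(offset=[[1,-1,0.1],[2,-2,0.2]], roll=[0,0])

```text
time: 12.3
position: [529.6, -148.8, 217.3]
ee_rot: [0.002, 0.656, 0.755, 0.001]
wrist_force: [7.5, -2.2, -1.7]
grip_width: 0.3
gripper_force: 3.2
```

```bash
python3 -c "
from h import *
avg(1)
a=-123.8
print(arc(a,-7.5,8,False)); a+=60
print(arc(a,-6,8)); a+=48
"
```

```text
r 72.6 ang -123.9 tang 7.41 rad -2.34 grip 3.15 z 217.3 t 12.3 [0. 0. 0.]
[[-6, 7, 0], [-11, 16, 0], [-14, 24, 0], [-17, 33, 0], [-18, 43, 0], [-18, 52, 0], [-17, 61, 0], [-15, 70, 0]]
[[3, 7, np.float64(-0.5)], [6, 14, np.float64(-1.0)], [10, 20, np.float64(-1.5)], [15, 26, np.float64(-2.0)], [20, 31, np.float64(-2.5)], [26, 36, np.float64(-3.0)], [33, 40, np.float64(-3.5)], [39, 43, np.float64(-4.0)]]
```

Request:
step_arm(offset=[[-6,7,0],[-11,16,0],[-14,24,0],[-17,33,0],[-18,43,0],[-18,52,0],[-17,60,0]], roll=[0,0,0,0,0,0,0])

```text
time: 13.05
position: [590.5, -156.3, 216.6]
ee_rot: [-0.0, 0.656, 0.755, 0.0]
wrist_force: [0.5, -0.4, -0.8]
grip_width: 0.2
gripper_force: 0.0
```

Request:
step_arm(offset=[[2,5,0],[4,10,0],[6,15,0],[9,20,0],[13,27,-0.5],[18,33,-1],[24,38,-1.5],[31,43,-2]], roll=[0,0,0,0,0,0,0,0])

```text
time: 13.85
position: [628.1, -119.4, 218.7]
ee_rot: [-0.0, 0.656, 0.755, -0.0]
wrist_force: [-3.0, -1.8, -0.6]
grip_width: 0.6
gripper_force: 1.2
```

Request:
step_arm(offset=[[5,5,-0.5],[10,9,-1],[16,12,-1.5],[22,15,-2],[29,16,-2.5],[35,17,-3],[41,17,-3.5],[47,16,-4]], roll=[0,0,0,0,0,0,0,0])

```text
time: 14.65
position: [637.4, -70.6, 223.0]
ee_rot: [0.0, 0.656, 0.755, 0.0]
wrist_force: [-0.7, -3.4, -0.6]
grip_width: 0.5
gripper_force: 1.2
```

Request:
step_arm(offset=[[-6,1,0],[-12,1,0],[-12,1,-25],[-12,1,-60],[-12,1,-100],[-12,1,-140]], roll=[0,0,0,0,0,0])

```text
time: 15.25
position: [639.9, -83.1, 364.1]
ee_rot: [-0.0, 0.656, 0.755, 0.0]
wrist_force: [0.1, 0.3, -0.4]
grip_width: 0.6
gripper_force: 0.0
```

Request:
step_arm(offset=[[40,-25,0],[80,-50,0],[120,-75,0],[160,-100,0],[200,-125,0],[240,-150,0],[240,-150,0]], roll=[0,0,0,0,0,0,0])

```text
time: 15.95
position: [454.5, 137.3, 363.4]
ee_rot: [-0.001, 0.654, 0.756, 0.001]
wrist_force: [0.9, -1.1, 0.2]
grip_width: 0.2
gripper_force: 0.0
```

```bash
python3 -c "
from h import *
print(get_obs()['time'],get_obs()['position'])
a=read_camera('scene');b=read_camera('top')
cv2.imwrite('pics/a6.png',np.hstack([cv2.resize(b[100:260,230:390],None,fx=2.4,fy=2.4),cv2.resize(a[140:240,230:330],None,fx=3.84,fy=3.84,interpolation=2)])[:,:,::-1])"
```

```text
15.95 [454.53844526 137.28898772 363.36393828]
```

View pics/a6.png

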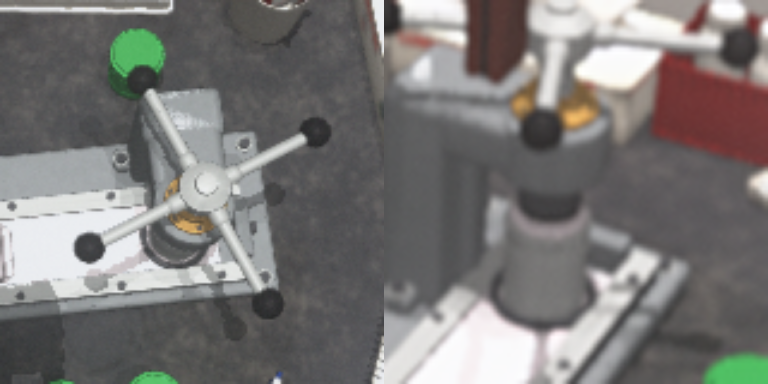

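The star has backed off about 77 degrees. The backing force was higher than free, so I check the foot gap up close with the wrist camera.

Request:
step_arm(offset=[[-10,-24,0],[-21,-48,30],[-21,-48,80],[-21,-48,130],[-21,-48,180],[-21,-48,220],[-21,-48,250],[-21,-48,250]], roll=[0,0,0,0,0,0,0,0])

```text
time: 16.85
position: [411.5, 105.0, 109.6]
ee_rot: [-0.003, 0.657, 0.754, -0.003]
wrist_force: [0.4, 0.5, 0.4]
grip_width: 0.1
gripper_force: 0.0
```

```bash
python3 -c "
from h import *
o=get_obs();print(o['time'],o['position'])
w=read_camera('wrist');s=read_camera('scene')
p=camera_params('wrist');print(p['fovy'],np.round(p['tool_from_camera'],2))
cv2.imwrite('pics/w.png',w[:,:,::-1]);cv2.imwrite('pics/s2.png',s[:,:,::-1])
from scipy.spatial.transform import Rotation as R
q=o['ee_rot'];Rm=R.from_quat([*q[1:],q[0]]).as_matrix();T=np.array(p['tool_from_camera']);f=192/np.tan(np.radians(p['fovy'])/2)
for z in (40,100,110,200):
  c=T[:3,:3].T@(Rm.T@(np.array([570,-88.5,z])-o['position'])-T[:3,3])
  th=np.arctan2(np.hypot(*c[:2]),c[2]);print(z,c,np.degrees(th),[p['cx'],p['cy']]+f*th*c[:2]/np.hypot(*c[:2]))
"
```

```text
16.85 [411.4743312  105.0342413  109.56989438]
65.70646984690485 [[  -0.     -0.96   -0.29   80.59]
 [   1.     -0.     -0.     -0.99]
 [   0.     -0.29    0.96 -161.41]
 [   0.      0.      0.      1.  ]]
40 [132.04277211 213.93984456 305.88390841] 39.41691463764352 [359.40598716 367.60007151]
100 [131.59060276 231.47256106 248.50447485] 46.97574384580588 [372.45018111 405.45679422]
110 [131.5152412  234.39468047 238.94123593] 48.36230720719748 [374.77870902 412.40503974]
200 [130.83698718 260.69375522 152.8720856 ] 62.34088855161739 [397.08526675 482.66943501]
```

```bash
python3 -c "
import cv2,numpy as np
s=cv2.imread('pics/s.png');t=cv2.imread('pics/s2.png')
f=lambda c:cv2.resize(c,None,fx=8,fy=8,interpolation=cv2.INTER_CUBIC)
cv2.imwrite('pics/cmp.png',np.hstack([f(s[200:260,226:272]),f(t[172:232,250:296])]))
"
```

```text
(no output)
```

View pics/cmp.png

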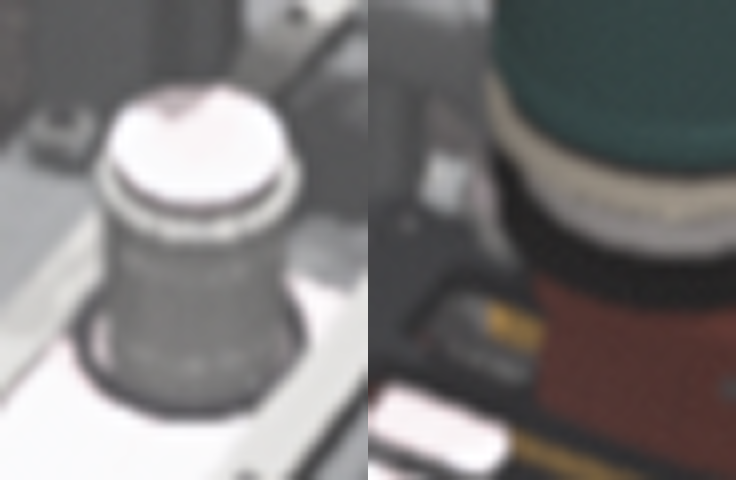

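The arm hides the canister here, so I compare crops already saved.

```bash
python3 -c "
import cv2,numpy as np
s=cv2.imread('pics/s.png')[198:258,226:272]
a6=cv2.resize(cv2.imread('pics/a6.png')[:,384:],(800,800),interpolation=2)
a5=cv2.resize(cv2.imread('pics/a5.png'),(800,800),interpolation=2)
f=cv2.resize(s,None,fx=8,fy=8,interpolation=cv2.INTER_CUBIC)[:,60:320]
g=lambda a:a[300:780,210:470]
cv2.imwrite('pics/cmp2.png',np.hstack([f,g(a5),g(a6)]))
"
```

```text
(no output)
```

View pics/cmp2.png

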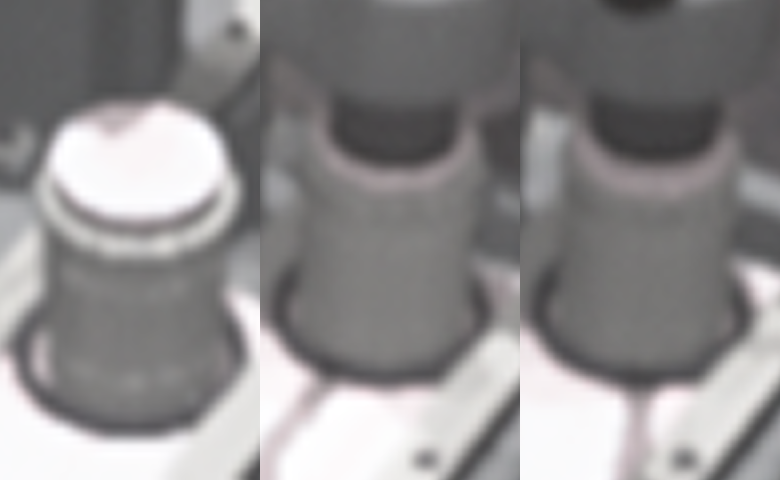

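The left crop shows the proud lid at the start, with its front edge 210 px above the canister's base. The right crop, taken now, shows it at about 187 px. The pale ring between foot and lid has widened from about 20 to 30 px since mid-drive, so the lid is down and the foot is clear.

```bash
python3 -c "
from h import *
print(hand_in())"
```

```text
the job is handed in; nothing more can be done
None
```

I pushed the slide home, wound the lid down until the handle stiffened (about 7.4 N at the spoke), backed the star off about 77° and handed the job in at about 17 s of the 72 s allowed. The judge's verdict wasn't shown. The lid being home and the foot clear rest on that stiffening and one image comparison, and the handle took about 3 N to back off, where I expected about 1 N, for a reason I didn't find.

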